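Make up two watch-repair job trays

TASK

Make up the two watch-repair trays from the stock on the bench: the blue tray gets the black casing cushion and the green-handled spring-bar tool, the yellow tray gets the steel ring and the red-handled spring-bar tool. Lay each centrally on its white outline in the tray, the cushion and the ring flat and right way up on the round one, each tool along the bar-shaped one (either way round). Leave the brass ring, the black-handled tool and the two little pots where they are.

Things in the scene. Friction and masses are not known exactly. Their poses are not given: they have to be found in the camera images.
- blue_tray: Blue tray, fixed, 190 (x) x 150 (y) mm; floor 3 mm thick, rim 4 mm wide, 9 mm high. Origin: centre of underside. White outlines on its floor: a disc 60 mm across at x -35, y +34 mm; a bar 130 x 26 mm along x, centred at x 0, y -36 mm. At x +55, y +34 mm a fixed steel watch with a white dial, 40 mm across, top 13 mm over the bench. Turned at most 0.18 rad from the bench axes.
- yellow_tray: Yellow tray, fixed, 190 (x) x 150 (y) mm; floor 3 mm thick, rim 4 mm wide, 9 mm high. Origin: centre of underside. White outlines on its floor: a disc 60 mm across at x -35, y +34 mm; a bar 130 x 26 mm along x, centred at x 0, y -36 mm. At x +55, y +34 mm a fixed brass-coloured watch with a green dial, 40 mm across, top 13 mm over the bench. Turned at most 0.18 rad from the bench axes.
- cushion: Black rubber casing cushion, a round puck lying flat on the bench: 50 mm across (its side is upright up to 18 mm, then slopes in to 40 mm across at the top), 22 mm high, about 60 g, rigid. Origin: centre of its underside; z up.
- steel_ring: Bright steel movement ring (a short open tube), standing flat on the bench: 42 mm outside, 33 mm inside, 20 mm high, about 45 g. Origin: centre of its underside; z along its axis, up.
- brass_ring: Brass-coloured movement ring (a short open tube), standing flat on the bench: 42 mm outside, 33 mm inside, 20 mm high, about 45 g. Origin: centre of its underside; z along its axis, up. Not wanted today: must stay where it is.
- green_tool: Spring-bar tool with a green handle, lying on the bench: handle 80 x 16 x 14 mm high (x, y, z) with two narrow steel bands, a thin steel tip at both ends, 120 mm long in all, alike both ways round, about 35 g. Origin: middle of its length, on the underside; x along the tool. Turned by at most 0.35 rad from the bench x axis at the start.
- red_tool: Spring-bar tool with a red handle, lying on the bench: handle 80 x 16 x 14 mm high (x, y, z) with two narrow steel bands, a thin steel tip at both ends, 120 mm long in all, alike both ways round, about 35 g. Origin: middle of its length, on the underside; x along the tool. Turned by at most 0.35 rad from the bench x axis at the start.
- black_tool: Spring-bar tool with a black handle, lying on the bench: handle 80 x 16 x 14 mm high (x, y, z) with two narrow steel bands, a thin steel tip at both ends, 120 mm long in all, alike both ways round, about 35 g. Origin: middle of its length, on the underside; x along the tool. Turned by at most 0.35 rad from the bench x axis at the start. Not wanted today: must stay where it is.
- oil_pot: Small amber glass oil pot with a black cap, standing on the bench between the stock: 22 mm across, 32 mm high, about 60 g, loose. Origin: centre of its underside. Must stay where it is.
- grease_pot: Small blue grease pot with a white cap, standing on the bench between the stock: 22 mm across, 26 mm high, about 60 g, loose. Origin: centre of its underside. Must stay where it is.
Not all that is in view belongs to the job. What is shaped like the cushion but orange, purple or turquoise is not meant.

How it is judged:
By the outcome, as a careful person would: the job done as asked, in the order asked, and still so for the second after the job is handed in, with the robot touching nothing.
It also fails if it takes over 93 s, if anything falls off the work surface, if the arm or the gripper's body presses on something with over 40 N, if the wrist force passes 120 N, or if a joint passes its speed limit or range.

ROBOT

A 6-joint arm with a two-finger parallel gripper is mounted at the origin on the work surface. World frame = base frame: x ahead of the robot, y to its left, z up, the work surface at z = 0. Lengths are in mm, angles in rad, forces in N, time in s.
With the tool pointing down it reaches from about 275 to 1000 mm from the base axis. Payload 8.4 kg.
Tool frame: the origin (TCP) lies at the very end of the fingers, on their centre line; the grasp point (between the pads) lies 19 mm behind it; z points along the fingers, y is the direction in which the jaws open and shut (so a half turn about z gives the same grasp; the last joint's range is limited). The gripper opens to 85 mm and grips with 20 to 120 N. Pads are 22 mm wide; open, the fingers measure 114 mm over their backs; the gripper's body (76 mm by 85 mm) begins 54 mm behind the grasp point. The pads swing forward as they close: fully open they stand 13 mm farther back than shut.
Start: joints at [-1.149, 0.353, 1.633, -0, 1.155, -0.002], TCP at [257.016, -569.711, 231.281] pointing down, gripper open.
Joint ranges: [-2.63, 2.63], [-0.92, 2.1], [0.06, 2.66], [-1.3, 4.44], [0, 2.69], [-3.02, 3.02]. Speed limits (rad/s): [2.22, 2.22, 2.79, 3.14, 3.14, 3.14].

INTERFACE

Orientations are given as [roll, pitch, yaw] about the fixed x, y, z axes, in that order (R = Rz(yaw) Ry(pitch) Rx(roll)).
In Python, from rig import sense, grab_frame, get_calibration, sign_off, boxes_of, trace gives the robot as it stands.
- The arm moves only by the tool servo_tool, never from a script. Its argument "rows" is a list of rows, each a list of 3 entries, a list of its own where there are three numbers: the finger opening in mm, from 0 to 85.4, then the shift along the tool's x, y, z in mm, then the turn, a rotation vector about the tool's x, y, z in degrees. A call has 1 to 8 rows; each row shifts and turns the commanded pose from where the row before left it, along the tool's axes as they then stand; what a row does not reach is not made up. A row lasts 1/8 s, in which the tool goes at most 62.5 mm and 10.7 degrees, less where a joint would pass 70% of its speed; a pose out of reach is approached as far as the arm can. A call is refused whole if a number of a shift passes 62.5 or a number of a turn 10.7, either way. A call with a gripper value outside its range is refused whole. The fingers move at their own pace and stop on an object; "force" is the grip in N (left out, the last holds). Time passes only in rows, so rows that do not move let the fingers close. It gives the time, the measured TCP pose, the force and the opening at its end, in the units of the state.
- sense(): the state, without advancing time (a new reading comes with each control period).
- grab_frame(name): name is "side" or "top"; returns the picture (480x640x3 uint8, blue, green, red); there is no depth.
- get_calibration(name): a dict with "intrinsics" (3x3 intrinsics, pixels), "k1" (the pictures are not rectified: a ray, as slopes to the right and down, at radius r is drawn at 1 + k1 r^2 times it, then the intrinsics apply), "world_to_cam" (4x4, takes a point from world to camera coordinates). Camera axes: x right, y down, z forward; pixel columns grow to the right and rows downward; lengths in mm; the calibration is good to about 2 mm. A picture is of the moment at which its call begins. get_calibration takes no time and is no camera call.
- sign_off(): hands the job in, once; it reports no verdict.
Trained networks look in the newest picture that a camera, given by its name, has taken for a name from the list of things; names that differ only in an ending like _2 or _b are one class to them, and where a whole thing is asked for, a point or a joint stands for the part that bears it (a point fixed in the world has none). Each returns a list of dicts, best first, with "conf" (0 to 1); they miss things now and then, are a little off and sometimes report something else, mostly with a low value. They report only what shows in the picture. A call takes as long as a camera call. They do not tell look-alikes from the thing itself.
- boxes_of(camera, thing): "centre" ([x, y, z] in mm, in the coordinates of the camera as it stood for that picture, good to about 4 mm: the middle of the surface that is visible of it).
- trace(camera, thing): "mask" (480x640 bool, what is visible of it).
The state is a dict: "clock": time; "qpos": joint angles; "qvel": joint speeds; "joint_efforts": joint torques, N m; "eef_pos": TCP position; "tcp_rot": TCP orientation; "contact_force": force on the tool from outside, world axes, zero at the start; "wrist_torque": the same for the moment, N m; "opening": opening from 0.0 (shut) to 1.0 (fully open).
Only numpy, scipy, OpenCV 4.12 (cv2) and the standard library are available. Lean on these libraries where they do the work, as an engineer would, in place of code of your own. Each camera call takes 0.05 s, during which the arm holds its last target. There are 200 camera calls.

## Working session

There is one attempt and no reset: what is moved stays moved. The work goes in short steps, Python scripts to look and compute and a tool call to move; the robot and the scene stay as the last step left them, time stands still between calls to the robot, and variables do not carry over. Pictures are saved under pics/ and viewed, about 12 in all and at most 16, crops included, and the job is handed in when it is done.

Besides the shell and the picture viewer there is one more tool, called after "Request:" as name([rows], argument=value, ...), one row to a line, values as JSON. servo_tool: Moves the arm, as the interface text tells. Its arguments: {"type":"object","properties":{"rows":{"type":"array","items":{"type":"array"}},"force":{"type":"number"}},"required":["rows"]}

```bash
mkdir -p pics; ls
python3 - <<'E'
from rig import *
import cv2,numpy as np
for c in("top","side"):
    cv2.imwrite(f"pics/{c}0.png",grab_frame(c)); k=get_calibration(c); print(c,k["intrinsics"],k["k1"],np.round(k["world_to_cam"],3))
print(sense())
E
```

```text
pics
top [[495.37197703   0.         318.81008733]
 [  0.         495.37197703 247.21914819]
 [  0.           0.           1.        ]] -0.07909833878864005 [[ 1.90000e-02 -1.00000e+00 -1.90000e-02 -2.10500e+00]
 [-9.89000e-01 -1.60000e-02 -1.50000e-01  4.99596e+02]
 [ 1.49000e-01  2.20000e-02 -9.89000e-01  9.59090e+02]
 [ 0.00000e+00  0.00000e+00  0.00000e+00  1.00000e+00]]
side [[448.03628131   0.         315.93642914]
 [  0.         448.03628131 240.80721739]
 [  0.           0.           1.        ]] -0.09791466855509531 [[-9.53000e-01 -3.01000e-01 -2.00000e-02  4.72271e+02]
 [-1.48000e-01  5.23000e-01 -8.40000e-01  1.06663e+02]
 [ 2.63000e-01 -7.98000e-01 -5.43000e-01  7.87455e+02]
 [ 0.00000e+00  0.00000e+00  0.00000e+00  1.00000e+00]]
{'clock': 0.1, 'qpos': array([-1.14940112e+00,  3.53562820e-01,  1.63402406e+00, -2.21815381e-05,
        1.15518569e+00, -2.38038774e-03]), 'qvel': array([-0.00168993, -0.00164803, -0.00114854, -0.00115375,  0.00090334,
       -0.00075127]), 'joint_efforts': array([ 1.37404320e-03, -6.06351614e+01, -3.42822039e+01,  4.55874749e-05,
        3.94728006e-03, -2.89328557e-05]), 'eef_pos': array([ 256.84423712, -569.34689416,  230.66206347]), 'tcp_rot': array([-3.14041269e+00,  1.74739289e-05,  4.23784569e-01]), 'contact_force': array([ 0.78925704, -0.1302651 ,  0.74980608]), 'wrist_torque': array([ 0.01513824,  0.05858726, -0.03012987]), 'opening': 1.0009901088225257}
```

View pics/top0.png

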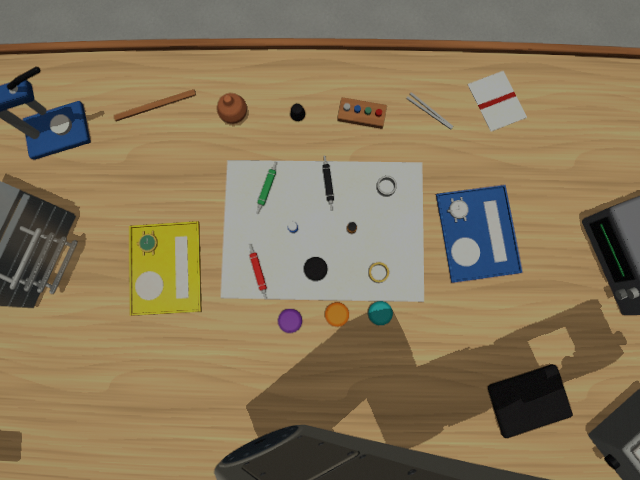

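View pics/side0.png

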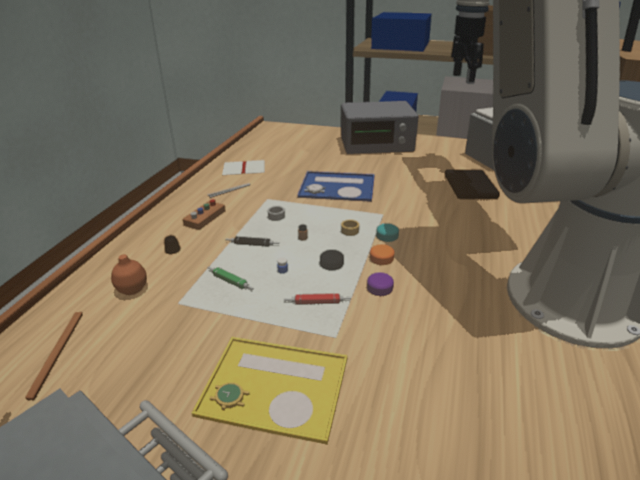

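Candidates in the top image:
- **Black casing cushion:** (315,268). Look-alikes are purple (290,320), orange (337,314), turquoise (380,313) and the black blob (298,112), which is off the sheet.
- **Green tool:** (267,187). **Red tool:** (258,271). The black tool at (328,183) stays.
- **Steel ring:** (386,186). The brass ring at (378,272) stays.
- **Pots:** (293,227) and (352,228) stay.
- **Trays:** blue (478,234), yellow (166,268).

```bash
cat > h.py <<'E'
from rig import *
import cv2,numpy as np
from scipy.optimize import least_squares
C={c:get_calibration(c) for c in("top","side")}
def par(c):
    k=C[c]; M=np.array(k["world_to_cam"]); return M,np.array(k["intrinsics"]),np.array([k["k1"],0,0,0,0.])
def proj(c,P):
    M,K,d=par(c); return cv2.projectPoints(np.float64(P).reshape(-1,1,3),cv2.Rodrigues(M[:3,:3])[0],M[:3,3],K,d)[0].reshape(-1,2)
def unproj(c,px,z):
    M,K,d=par(c); u=cv2.undistortPoints(np.float64(px).reshape(-1,1,2),K,d).reshape(-1,2)
    R,t=M[:3,:3],M[:3,3]; o=-R.T@t; D=np.c_[u,np.ones(len(u))]@R
    return o+D*((z-o[2])/D[:,2])[:,None]
a=np.linspace(0,2*np.pi,48,endpoint=False); ci=np.c_[np.cos(a),np.sin(a)]
def cyl(r,z): return np.c_[ci*r,np.full(48,z)]
def box(x0,x1,w,z0,z1): return np.array([[x,y,z] for x in(x0,x1) for y in(-w,w) for z in(z0,z1)])
CUSH=np.r_[cyl(25,0),cyl(25,18),cyl(20,22)]; RING=np.r_[cyl(21,0),cyl(21,20)]
TOOL=np.r_[box(-40,40,8,0,14),box(-60,60,1.5,5.5,8.5)]
MOD=dict(cushion=CUSH,steel_ring=RING,brass_ring=RING,green_tool=TOOL,red_tool=TOOL,black_tool=TOOL,
 oil_pot=np.r_[cyl(11,0),cyl(11,32)],grease_pot=np.r_[cyl(11,0),cyl(11,26)])
def place(m,x,y,w,z=0):
    c,s=np.cos(w),np.sin(w); return m@np.array([[c,s,0],[-s,c,0],[0,0,1]])+[x,y,z]
def hullmask(cam,m,x,y,w,z):
    im=np.zeros((1920,2560),np.uint8)
    cv2.fillConvexPoly(im,cv2.convexHull(np.round((proj(cam,place(m,x,y,w,z))+.5)*4).astype(np.int32)),1); return im
def hull(mk): # filled convex hull of the mask's largest part
    n,l,s,_=cv2.connectedComponentsWithStats(mk.astype(np.uint8)); 
    if n<2: return None
    pts=cv2.findNonZero((l==1+np.argmax(s[1:,4])).astype(np.uint8))
    im=np.zeros(mk.shape,np.uint8); cv2.fillConvexPoly(im,cv2.convexHull(pts),1); return im
def ori(im):
    m=cv2.moments(im,True); return np.array([m["m10"],m["m01"]])/m["m00"],.5*np.arctan2(2*m["mu11"],m["mu20"]-m["mu02"])
def fit(cam,mask,m,tool,z=0):
    mk=mask.astype(np.uint8) if tool else hull(mask)
    (c0,t0)=ori(mk)
    p=np.r_[unproj(cam,c0,z+8)[0,:2],0]
    for _ in range(5):
        c1,t1=ori(hullmask(cam,m,*p,z)); c1=c1/4-.375
        p[:2]+=unproj(cam,c0,z+8)[0,:2]-unproj(cam,c1,z+8)[0,:2]
        if tool:
            def ang(c,t): q=unproj(cam,[c-5*np.r_[np.cos(t),np.sin(t)],c+5*np.r_[np.cos(t),np.sin(t)]],z+8); d=q[1]-q[0]; return np.arctan2(d[1],d[0])
            p[2]+=(ang(c0,t0)-ang(c1,t1)+np.pi/2)%np.pi-np.pi/2
    return p,mk.sum(),hullmask(cam,m,*p,z).sum()/16
def find(cam,n,z=0,near=None):
    out=[]
    for d in trace(cam,n):
        if d["mask"].sum()<20: continue
        out.append((*fit(cam,d["mask"],MOD[n],"tool" in n,z),round(d["conf"],2)))
    return out
def tray(cam,n,im):
    d=trace(cam,n)[0]; H=hull(d["mask"]); b=im.astype(int)
    w=((b.min(2)>120)&((b.max(2)-b.min(2))<60)&(H>0)).astype(np.uint8)
    k,l,s,ce=cv2.connectedComponentsWithStats(w)
    return [(ce[i].round(1),s[i,4],unproj(cam,ce[i],3)[0,:2].round(1)) for i in 1+np.argsort(-s[1:,4])[:4]],unproj(cam,ori(H)[0],5)[0,:2].round(1)
E
python3 - <<'E'
from h import *
np.set_printoptions(suppress=True,precision=2)
for cam in("top","side"):
    im=grab_frame(cam); print(cam)
    for n in MOD:
        for r in find(cam,n): print(n,*r)
    for n in("blue_tray","yellow_tray"): print(n,*tray(cam,n,im))
    if cam=="top": cv2.imwrite("pics/crop.png",cv2.resize(im[150:340,120:530],None,fx=1.9,fy=1.9,interpolation=cv2.INTER_CUBIC))
E
```

```text
top
cushion [459.45  14.66   0.  ] 499 494.4375 0.96
cushion [365.75 -31.08   0.  ] 473 496.9375 0.84
cushion [ 370.84 -117.66    0.  ] 502 510.3125 0.72
cushion [354.43  64.3    0.  ] 509 504.375 0.68
steel_ring [ 636.66 -132.99    0.  ] 353 365.0625 0.46
steel_ring [631.86 121.47   0.  ] 395 361.125 0.39
brass_ring [ 453.78 -114.29    0.  ] 379 364.25 0.44
green_tool [629.16 123.14  -0.3 ] 376 433.8125 0.86
red_tool [452.46 134.47   0.32] 324 436.25 0.75
black_tool [641.14  -8.12   0.15] 316 392.8125 0.84
oil_pot [544.24 -58.67   0.  ] 90 124.5 0.59
grease_pot [545.29  63.73   0.  ] 93 118.5 0.56
blue_tray [(array([495., 231.]), np.int32(733), array([ 545.2, -361.8])), (array([465.3, 251.5]), np.int32(633), array([ 500.7, -297.8])), (array([458.8, 208.8]), np.int32(256), array([ 591.6, -286.4])), (array([461., 198.]), np.int32(3), array([ 615.1, -291.7]))] [ 539.7 -326.1]
yellow_tray [(array([181.1, 267.1]), np.int32(727), array([458.1, 295.1])), (array([148.7, 285.2]), np.int32(621), array([418.5, 362.1]))] [454.7 328.4]
side
cushion [460.44   9.77   0.  ] 445 478.8125 0.83
cushio
[... 414 characters left out ...]
.05  50.03  -1.16] 134 285.0 0.48
oil_pot [546.19 -60.18   0.  ] 169 174.3125 0.49
grease_pot [546.45  61.91   0.  ] 134 186.0625 0.54
blue_tray [(array([338.8, 179.6]), np.int32(234), array([ 545. , -364.7])), (array([349.1, 191.7]), np.int32(203), array([ 500.2, -300.8])), (array([314.8, 186.9]), np.int32(82), array([ 594.5, -304.2])), (array([349., 172.]), np.int32(3), array([ 530.3, -420.9]))] [ 540.4 -323.1]
yellow_tray [(array([338.8, 179.6]), np.int32(234), array([ 545. , -364.7])), (array([349.1, 191.7]), np.int32(203), array([ 500.2, -300.8])), (array([314.8, 186.9]), np.int32(82), array([ 594.5, -304.2])), (array([349., 172.]), np.int32(3), array([ 530.3, -420.9]))] [ 540.6 -320.4]
```

View pics/crop.png

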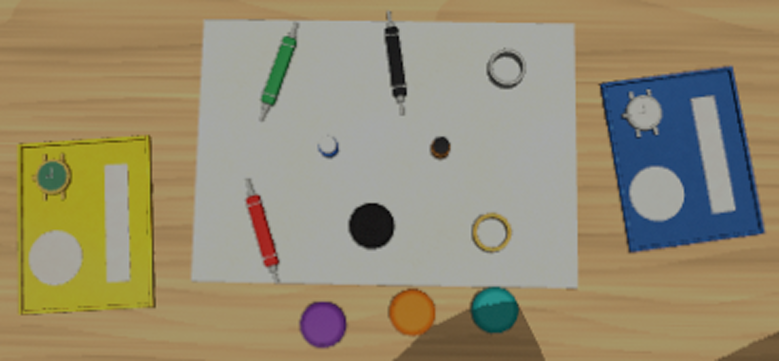

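The crop confirms the choices: black cushion at crop (371,225), green tool (280,70), red tool (262,232), steel ring (506,68), brass ring (491,232). Next I'll write a planner that turns world waypoints into tool-axis rows.

```bash
cat > plan.py <<'E'
import sys,numpy as np
from rig import sense
def plan(wps,pose=None):
    """wps: (x,y,z,yaw,grip,n rows); tool kept pointing down. Returns rows."""
    s=sense(); p=np.array(pose or [*s["eef_pos"],s["tcp_rot"][2]]); 
    print("pose",s["eef_pos"].round(1),s["tcp_rot"].round(4),"q",s["qpos"].round(2),"t",round(s["clock"],2))
    k=0
    for *w,g,n in wps:
        w=np.array(w,float)
        if k==0 and not pose: w0=(w[3]-p[3]+np.pi)%(2*np.pi)-np.pi; p[3]=w[3]-w0
        for i in range(n):
            f=(w-p)/(n-i); y=p[3]; d=f[:3]
            t=[d[0]*np.cos(y)+d[1]*np.sin(y),d[0]*np.sin(y)-d[1]*np.cos(y),-d[2]]
            r=[g,[round(float(v),1) for v in t],[0,0,round(float(-np.degrees(f[3])),1)]]
            t=np.array(r[1]); p=p+[t[0]*np.cos(y)+t[1]*np.sin(y),t[0]*np.sin(y)-t[1]*np.cos(y),-t[2],-np.radians(r[2][2])]
            if k%8==0: print("--")
            print(str(r)+","); k+=1
E
python3 -c "
from plan import *
plan([(460,12,120,1.7154,66,13),(460,12,30,1.7154,66,3)])"
```

```text
pose [ 257.  -569.7  231.3] [3.1416 0.     0.4238] q [-1.15  0.35  1.63 -0.    1.16 -0.  ] t 1.2
--
[66, [32.6, -34.4, 8.6], [0, 0, -5.7]],
[66, [35.9, -31.0, 8.6], [0, 0, -5.7]],
[66, [38.8, -27.2, 8.6], [0, 0, -5.7]],
[66, [41.3, -23.2, 8.5], [0, 0, -5.7]],
[66, [43.4, -19.0, 8.6], [0, 0, -5.7]],
[66, [45.1, -14.6, 8.5], [0, 0, -5.7]],
[66, [46.3, -10.1, 8.6], [0, 0, -5.7]],
[66, [47.1, -5.4, 8.5], [0, 0, -5.7]],
--
[66, [47.4, -0.7, 8.6], [0, 0, -5.7]],
[66, [47.2, 3.9, 8.5], [0, 0, -5.7]],
[66, [46.6, 8.6, 8.6], [0, 0, -5.7]],
[66, [45.5, 13.2, 8.5], [0, 0, -5.7]],
[66, [44.0, 17.7, 8.6], [0, 0, -5.6]],
[66, [0.0, 0.0, 30.0], [0, 0, -0.0]],
[66, [0.0, 0.0, 30.0], [0, 0, -0.0]],
[66, [0.0, 0.0, 30.0], [0, 0, -0.0]],
```

Request:
servo_tool([
  [66, [32.6, -34.4, 8.6], [0, 0, -5.7]],
  [66, [35.9, -31, 8.6], [0, 0, -5.7]],
  [66, [38.8, -27.2, 8.6], [0, 0, -5.7]],
  [66, [41.3, -23.2, 8.5], [0, 0, -5.7]],
  [66, [43.4, -19, 8.6], [0, 0, -5.7]],
  [66, [45.1, -14.6, 8.5], [0, 0, -5.7]],
  [66, [46.3, -10.1, 8.6], [0, 0, -5.7]],
  [66, [47.1, -5.4, 8.5], [0, 0, -5.7]],
], force=40)

```text
clock: 2.2
eef_pos: [382.5, -210.4, 162.8]
tcp_rot: [3.141, 0.0, 1.223]
contact_force: [1.1, -0.4, 0.3]
opening: 0.775
```

Request:
servo_tool([
  [66, [47.4, -0.7, 8.6], [0, 0, -5.7]],
  [66, [47.2, 3.9, 8.5], [0, 0, -5.7]],
  [66, [46.6, 8.6, 8.6], [0, 0, -5.7]],
  [66, [45.5, 13.2, 8.5], [0, 0, -5.7]],
  [66, [44, 17.7, 8.6], [0, 0, -5.6]],
  [66, [0, 0, 30], [0, 0, 0]],
  [66, [0, 0, 30], [0, 0, 0]],
  [66, [0, 0, 0], [0, 0, 0]],
])

```text
clock: 3.2
eef_pos: [458.5, 12.2, 58.6]
tcp_rot: [-3.138, -0.0, 1.716]
contact_force: [-0.1, 0.6, 0.4]
opening: 0.773
```

Run:
```python
from h import *
from plan import plan
t=grab_frame("top"); s=grab_frame("side")
cv2.imwrite("pics/a1.png",np.hstack([cv2.resize(t[190:350,220:420],(400,320),interpolation=cv2.INTER_CUBIC),cv2.resize(s[190:350,230:430],(400,320),interpolation=cv2.INTER_CUBIC)]))
plan([(460,12,1,1.7154,66,4)])
```

```text
pose [460.2  11.9  60.5] [-3.1415 -0.      1.7152] q [ 0.02  0.36  2.11  0.    0.67 -0.12] t 3.3
--
[66, [0.0, -0.1, 14.9], [0, 0, -0.0]],
[66, [0.0, -0.0, 14.9], [0, 0, -0.0]],
[66, [0.0, -0.1, 14.8], [0, 0, -0.0]],
[66, [0.1, -0.0, 14.9], [0, 0, -0.0]],
```

View pics/a1.png

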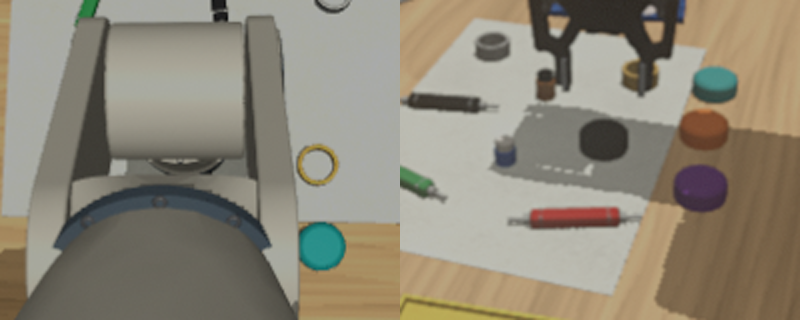

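The side view (right half) shows the two fingers straddling the cushion at crop (603,138). The arm hides the top view. I'll descend and grip.

Request:
servo_tool([
  [66, [0, 0, 20], [0, 0, 0]],
  [66, [0, 0, 20], [0, 0, 0]],
  [66, [0, 0, 12], [0, 0, 0]],
  [66, [0, 0, 7], [0, 0, 0]],
  [45, [0, 0, 0], [0, 0, 0]],
  [45, [0, 0, 0], [0, 0, 0]],
  [45, [0, 0, 0], [0, 0, 0]],
  [45, [0, 0, 0], [0, 0, 0]],
])

```text
clock: 4.3
eef_pos: [460.2, 12.0, 1.5]
tcp_rot: [3.141, 0.0, 1.715]
contact_force: [-1.2, -0.5, 6.5]
opening: 0.562
```

```bash
python3 -c "
from plan import *
s=sense();print(s['contact_force'],s['opening']*85.4)
plan([(460,12,90,1.7154,45,3),(500.5,-299.3,90,1.7154,45,8),(500.5,-299.3,20,1.7154,45,3),(500.5,-299.3,6,1.7154,45,2)])"
```

```text
[-1.1727684  -0.47599723  6.52830217] 47.970657447102205
pose [460.2  12.    1.5] [3.1410e+00 1.0000e-04 1.7154e+00] q [ 0.02  0.47  2.13 -0.    0.53 -0.12] t 4.3
--
[45, [0.0, -0.1, -29.5], [0, 0, -0.0]],
[45, [0.0, -0.1, -29.5], [0, 0, -0.0]],
[45, [0.0, -0.0, -29.5], [0, 0, -0.0]],
[45, [-39.2, -0.6, 0.0], [0, 0, -0.0]],
[45, [-39.2, -0.6, 0.0], [0, 0, -0.0]],
[45, [-39.2, -0.6, 0.0], [0, 0, -0.0]],
[45, [-39.2, -0.6, 0.0], [0, 0, -0.0]],
[45, [-39.3, -0.6, 0.0], [0, 0, -0.0]],
--
[45, [-39.2, -0.6, 0.0], [0, 0, -0.0]],
[45, [-39.3, -0.6, 0.0], [0, 0, -0.0]],
[45, [-39.2, -0.6, 0.0], [0, 0, -0.0]],
[45, [-0.0, -0.0, 23.3], [0, 0, -0.0]],
[45, [-0.0, -0.0, 23.4], [0, 0, -0.0]],
[45, [-0.0, -0.0, 23.3], [0, 0, -0.0]],
[45, [-0.0, -0.0, 7.0], [0, 0, -0.0]],
[45, [-0.0, -0.0, 7.0], [0, 0, -0.0]],
```

Request:
servo_tool([
  [40, [0, 0, 0], [0, 0, 0]],
  [40, [0, 0, -15], [0, 0, 0]],
  [40, [0, 0, -30], [0, 0, 0]],
  [40, [0, 0, -43], [0, 0, 0]],
  [40, [0, 0, 0], [0, 0, 0]],
])

```text
clock: 4.92
eef_pos: [462.4, 12.1, 92.5]
tcp_rot: [3.135, 0.001, 1.715]
contact_force: [-0.0, -0.3, -1.0]
opening: 0.561
```

Run:
```python
from h import *
s=sense();print(s['contact_force'],s['opening']*85.4,s['eef_pos'])
s=grab_frame("side")
cv2.imwrite("pics/a2.png",cv2.resize(s[120:280,230:430],(800,600),interpolation=cv2.INTER_CUBIC))
```

```text
[-0.00184134 -0.3162516  -1.00543975] 47.94947892812844 [462.43651584  12.07803002  92.48053652]
```

View pics/a2.png

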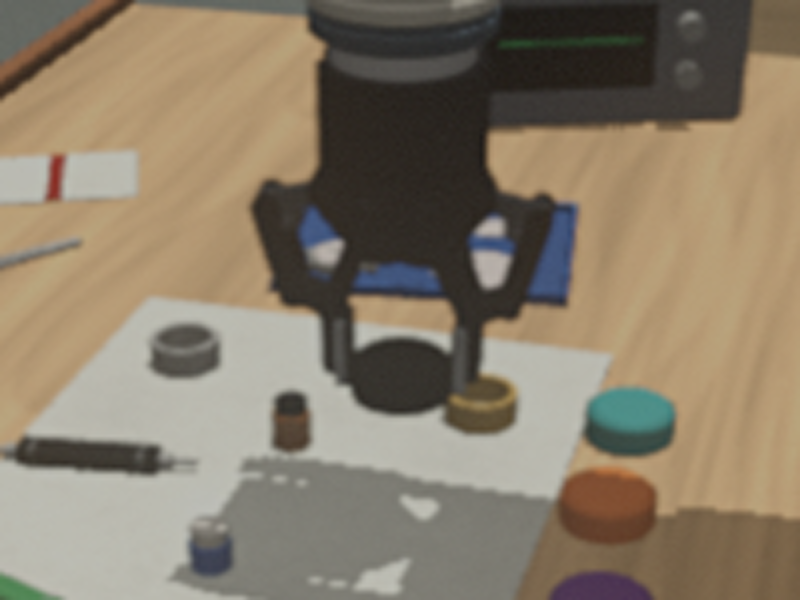

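The cushion at (400,370) is held level between the fingers, and the brass ring and pots are undisturbed. I'll carry it to the blue tray.

Request:
servo_tool([
  [40, [-39.2, -0.6, 0], [0, 0, 0]],
  [40, [-39.2, -0.6, 0], [0, 0, 0]],
  [40, [-39.2, -0.6, 0], [0, 0, 0]],
  [40, [-39.2, -0.6, 0], [0, 0, 0]],
  [40, [-39.3, -0.6, 0], [0, 0, 0]],
  [40, [-39.2, -0.6, 0], [0, 0, 0]],
  [40, [-39.3, -0.6, 0], [0, 0, 0]],
  [40, [-39.2, -0.6, 0], [0, 0, 0]],
])

```text
clock: 5.98
eef_pos: [499.7, -300.1, 87.8]
tcp_rot: [-3.14, -0.001, 1.715]
contact_force: [0.3, -0.6, -0.7]
opening: 0.559
```

Request:
servo_tool([
  [40, [0, 0, 25], [0, 0, 0]],
  [40, [0, 0, 25], [0, 0, 0]],
  [40, [0, 0, 15], [0, 0, 0]],
  [40, [0, 0, 0], [0, 0, 0]],
  [40, [0, 0, 0], [0, 0, 0]],
])

```text
clock: 6.6
eef_pos: [500.8, -299.3, 24.4]
tcp_rot: [3.141, 0.0, 1.716]
contact_force: [-0.1, 0.1, -0.0]
opening: 0.56
```

Run:
```python
from h import *
from plan import plan
s=grab_frame("side")
cv2.imwrite("pics/a3.png",cv2.resize(s[100:220,260:420],(800,600),interpolation=cv2.INTER_CUBIC))
for r in find("side","cushion",18): print(*r)
plan([(500.5,-299.3,5,1.7154,40,2)])
```

```text
[363.26029535  -8.91916726   0.        ] 475 498.4375 0.8
[367.97183151 -93.75720515   0.        ] 384 417.125 0.74
[349.92124171  83.22288131   0.        ] 542 617.375 0.69
[ 504.03912225 -314.3000709     0.        ] 248 262.8125 0.52
pose [ 501.1 -299.5   24.9] [3.1404e+00 1.0000e-03 1.7155e+00] q [-0.54  0.56  1.86 -0.    0.72 -0.69] t 6.7
--
[40, [0.1, -0.3, 9.9], [0, 0, 0.0]],
[40, [0.1, -0.2, 10.0], [0, 0, 0.0]],
```

View pics/a3.png

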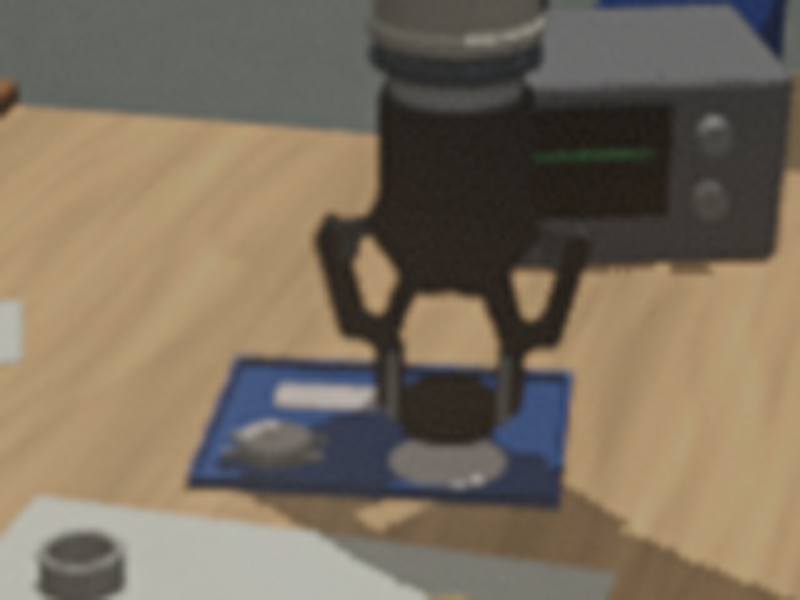

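The cushion at (447,408) is held just above the white disc at (448,465). I'll lower, release, retreat and measure.

Request:
servo_tool([
  [40, [0, 0, 10], [0, 0, 0]],
  [40, [0, 0, 9.5], [0, 0, 0]],
  [40, [0, 0, 0], [0, 0, 0]],
  [58, [0, 0, 0], [0, 0, 0]],
  [62, [0, 0, 0], [0, 0, 0]],
  [62, [0, 0, -20], [0, 0, 0]],
  [62, [0, 0, -40], [0, 0, 0]],
  [62, [0, 0, -45], [0, 0, 0]],
])

```text
clock: 7.7
eef_pos: [500.2, -299.1, 111.5]
tcp_rot: [-3.141, -0.0, 1.715]
contact_force: [1.0, 0.5, -0.1]
opening: 0.724
```

Request:
servo_tool([
  [40, [50, 0, 0], [0, 0, 0]],
  [40, [50, 0, 0], [0, 0, 0]],
  [40, [50, 0, 0], [0, 0, 0]],
  [40, [50, 0, 0], [0, 0, 0]],
])

```text
clock: 8.2
eef_pos: [471.7, -100.0, 110.9]
tcp_rot: [3.14, 0.001, 1.715]
contact_force: [1.1, -0.9, -0.2]
opening: 0.466
```

Run:
```python
from h import *
from plan import plan
np.set_printoptions(suppress=True,precision=2)
for c in("top","side"):
    im=grab_frame(c)
    for r in find(c,"cushion",3): print(c,*r)
    for r in find(c,"green_tool"): print(c,*r)
    print(tray(c,"blue_tray",im))
    if c=="top": cv2.imwrite("pics/a4.png",im)
plan([(631,120.7,100,-.305+np.pi,40,14)])
```

```text
top [352.33  64.75   0.  ] 496 507.4375 0.56
top [ 502.36 -313.49    0.  ] 124 527.4375 0.42
top [630.03 122.79  -0.3 ] 365 434.6875 0.74
top [ 502.1  -315.46    0.03] 99 493.9375 0.25
([(array([495. , 231.1]), np.int32(740), array([ 545.2, -361.8])), (array([467.7, 216.7]), np.int32(118), array([ 574.9, -304.7])), (array([474.6, 261.9]), np.int32(30), array([ 479.2, -316.8])), (array([473.6, 273.6]), np.int32(12), array([ 454.8, -313.9]))], array([ 541.9, -353.9]))
side [ 371.15 -118.97    0.  ] 353 393.875 0.87
side [352.86  65.42   0.  ] 495 583.25 0.63
side [367.05 -30.3    0.  ] 433 470.125 0.59
side [ 500.76 -299.25    0.  ] 248 268.25 0.49
side [629.83 119.41  -0.29] 420 508.3125 0.65
([(array([340.5, 179.5]), np.int32(83), array([ 540.8, -366.4])), (array([314.6, 186.9]), np.int32(80), array([ 594.9, -304.2])), (array([319.5, 178.9]), np.int32(45), array([ 597.2, -355.5])), (array([359.9, 180.8]), np.int32(24), array([ 487.9, -372.3]))], array([ 540.2, -323.1]))
pose [ 472.1 -102.3  109.9] [3.14 0.   1.71] q [-0.22  0.3   2.04 -0.    0.8  -0.36] t 8.6
--
[40, [14.1, 13.5, 0.7], [0, 0, -4.6]],
[40, [13.0, 14.6, 0.7], [0, 0, -4.6]],
[40, [11.8, 15.6, 0.7], [0, 0, -4.6]],
[40, [10.5, 16.5, 0.7], [0, 0, -4.6]],
[40, [9.2, 17.3, 0.7], [0, 0, -4.6]],
[40, [7.7, 18.0, 0.7], [0, 0, -4.6]],
[40, [6.3, 18.5, 0.7], [0, 0, -4.6]],
[40, [4.8, 19.0, 0.7], [0, 0, -4.6]],
--
[40, [3.2, 19.3, 0.7], [0, 0, -4.6]],
[40, [1.7, 19.5, 0.7], [0, 0, -4.6]],
[40, [0.1, 19.6, 0.7], [0, 0, -4.6]],
[40, [-1.4, 19.5, 0.7], [0, 0, -4.6]],
[40, [-3.0, 19.3, 0.7], [0, 0, -4.6]],
[40, [-4.6, 19.0, 0.8], [0, 0, -4.5]],
```

View pics/a4.png

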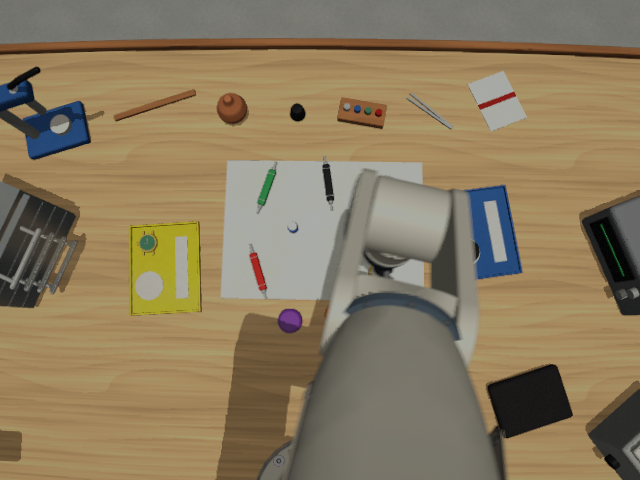

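The top view shows the sheet stock undisturbed, with the arm hiding the centre and the cushion's black edge at (475,252) in the tray. By the side fit the cushion is within about 1.5 mm of the disc. Next is the green tool at (267,187).

```bash
python3 -c "
from plan import *
Y=-.30+np.pi
plan([(630.5,121,80,Y,40,10),(630.5,121,22,Y,40,2),(630.5,121,3,Y,40,2)])"
```

```text
pose [ 472.1 -102.3  109.9] [3.1408e+00 4.0000e-04 1.7141e+00] q [-0.22  0.3   2.04 -0.    0.8  -0.36] t 8.6
--
[40, [19.8, 18.9, 3.0], [0, 0, -6.5]],
[40, [17.6, 21.0, 3.0], [0, 0, -6.5]],
[40, [15.1, 22.8, 3.0], [0, 0, -6.4]],
[40, [12.4, 24.4, 3.0], [0, 0, -6.5]],
[40, [9.6, 25.6, 3.0], [0, 0, -6.4]],
[40, [6.7, 26.6, 3.0], [0, 0, -6.5]],
[40, [3.6, 27.1, 3.0], [0, 0, -6.4]],
[40, [0.6, 27.4, 3.0], [0, 0, -6.5]],
--
[40, [-2.5, 27.3, 2.9], [0, 0, -6.4]],
[40, [-5.5, 26.8, 3.0], [0, 0, -6.5]],
[40, [0.0, 0.0, 29.0], [0, 0, 0.0]],
[40, [0.0, 0.0, 29.0], [0, 0, 0.0]],
[40, [0.0, 0.0, 9.5], [0, 0, 0.0]],
[40, [0.0, 0.0, 9.5], [0, 0, 0.0]],
```

Request:
servo_tool([
  [40, [19.8, 18.9, 3], [0, 0, -6.5]],
  [40, [17.6, 21, 3], [0, 0, -6.5]],
  [40, [15.1, 22.8, 3], [0, 0, -6.4]],
  [40, [12.4, 24.4, 3], [0, 0, -6.5]],
  [40, [9.6, 25.6, 3], [0, 0, -6.4]],
  [40, [6.7, 26.6, 3], [0, 0, -6.5]],
  [40, [3.6, 27.1, 3], [0, 0, -6.4]],
  [40, [0.6, 27.4, 3], [0, 0, -6.5]],
])

```text
clock: 9.6
eef_pos: [599.1, 77.0, 85.2]
tcp_rot: [-3.141, -0.0, 2.62]
contact_force: [0.5, -0.6, 0.0]
opening: 0.467
```

Request:
servo_tool([
  [40, [-2.5, 27.3, 2.9], [0, 0, -6.4]],
  [40, [-5.5, 26.8, 3], [0, 0, -6.5]],
  [40, [0, 0, 29], [0, 0, 0]],
  [40, [0, 0, 10], [0, 0, 0]],
  [40, [0, 0, 0], [0, 0, 0]],
])

```text
clock: 10.22
eef_pos: [629.2, 121.2, 39.8]
tcp_rot: [-3.141, -0.002, 2.842]
contact_force: [-2.3, 0.9, 0.3]
opening: 0.463
```

Run:
```python
from h import *
from plan import plan
s=grab_frame("side"); t=grab_frame("top")
cv2.imwrite("pics/a5.png",np.hstack([cv2.resize(s[180:330,170:320],(400,400),interpolation=cv2.INTER_CUBIC),cv2.resize(t[170:320,410:560],(400,400),interpolation=cv2.INTER_CUBIC)]))
for r in find("top","cushion",3): print(*r)
print(tray("top","blue_tray",t))
Y=-.30+np.pi
plan([(630.5,121,3,Y,40,3)])
```

```text
[ 500.18616214 -297.00300012    0.        ] 530 526.5625 0.97
[366.24239434 -30.53661615   0.        ] 490 499.25 0.8
[ 371.34303002 -116.67624568    0.        ] 490 513.3125 0.7
[ 454.4528836  -114.09775549    0.        ] 368 505.25 0.41
([(array([495., 231.]), np.int32(737), array([ 545.2, -361.8])), (array([458.8, 208.8]), np.int32(259), array([ 591.5, -286.3])), (array([461.2, 254.5]), np.int32(128), array([ 494.4, -289. ])), (array([455.5, 220.5]), np.int32(4), array([ 566.3, -278.7]))], array([ 539.7, -326.1]))
pose [630.4 121.9  41.6] [3.1409e+00 1.2000e-03 2.8422e+00] q [ 0.19  0.6   1.72  0.    0.82 -1.08] t 10.43
--
[40, [-0.1, -0.3, 12.9], [0, 0, 0.0]],
[40, [-0.1, -0.3, 12.8], [0, 0, 0.0]],
[40, [-0.2, -0.3, 12.9], [0, 0, 0.0]],
```

View pics/a5.png

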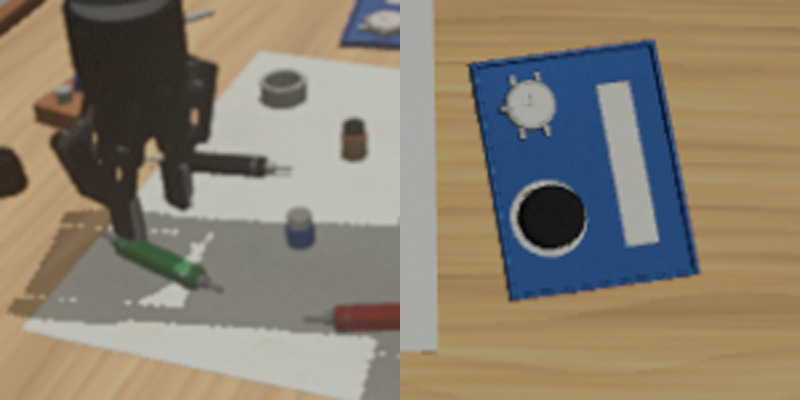

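In the right half the cushion sits central on its disc, with a top-camera fit of (500.2,-297.0) against (500.7,-297.8). In the left half the gripper is above the green handle. I'll descend and grip.

Request:
servo_tool([
  [40, [0, 0, 16], [0, 0, 0]],
  [40, [0, 0, 14], [0, 0, 0]],
  [40, [0, 0, 8.5], [0, 0, 0]],
  [10, [0, 0, 0], [0, 0, 0]],
  [10, [0, 0, 0], [0, 0, 0]],
  [10, [0, 0, 0], [0, 0, 0]],
  [10, [0, 0, -15], [0, 0, 0]],
  [10, [0, 0, -35], [0, 0, 0]],
])

```text
clock: 11.42
eef_pos: [628.8, 122.0, 52.3]
tcp_rot: [-3.14, -0.002, 2.843]
contact_force: [-0.3, 0.1, -0.4]
opening: 0.173
```

Request:
servo_tool([
  [10, [0, 0, -40], [0, 0, 0]],
  [10, [0, 0, 0], [0, 0, 0]],
  [10, [0, 0, 0], [0, 0, 0]],
])

```text
clock: 11.8
eef_pos: [629.7, 122.2, 92.6]
tcp_rot: [3.141, 0.001, 2.843]
contact_force: [0.4, 0.1, -0.8]
opening: 0.167
```

Run:
```python
from h import *
from plan import plan
s=grab_frame("side"); S=sense(); print(S["opening"]*85.4)
cv2.imwrite("pics/a6.png",cv2.resize(s[130:290,140:300],(500,500),interpolation=cv2.INTER_CUBIC))
z=S["eef_pos"][2]-3
for r in find("side","green_tool",z): print(*r)
Y=.1446+np.pi
plan([(545.1,-363.2,90,Y,10,13)])
```

```text
14.632233038370423
[ 6.21313934e+02  1.19193476e+02 -2.60600433e-01] 251 551.1875 0.76
pose [629.  122.1  91.3] [-3.1409e+00 -1.4000e-03  2.8429e+00] q [ 0.19  0.53  1.7   0.    0.91 -1.08] t 11.9
--
[10, [-4.8, -37.6, 0.1], [0, 0, -2.0]],
[10, [-3.5, -37.7, 0.1], [0, 0, -2.0]],
[10, [-2.2, -37.8, 0.1], [0, 0, -1.9]],
[10, [-0.9, -37.9, 0.1], [0, 0, -2.0]],
[10, [0.4, -37.9, 0.1], [0, 0, -1.9]],
[10, [1.6, -37.8, 0.1], [0, 0, -2.0]],
[10, [3.0, -37.8, 0.1], [0, 0, -1.9]],
[10, [4.2, -37.6, 0.1], [0, 0, -2.0]],
--
[10, [5.5, -37.5, 0.1], [0, 0, -1.9]],
[10, [6.8, -37.3, 0.1], [0, 0, -2.0]],
[10, [8.1, -37.0, 0.1], [0, 0, -1.9]],
[10, [9.3, -36.7, 0.1], [0, 0, -2.0]],
[10, [10.5, -36.4, 0.1], [0, 0, -1.9]],
```

View pics/a6.png

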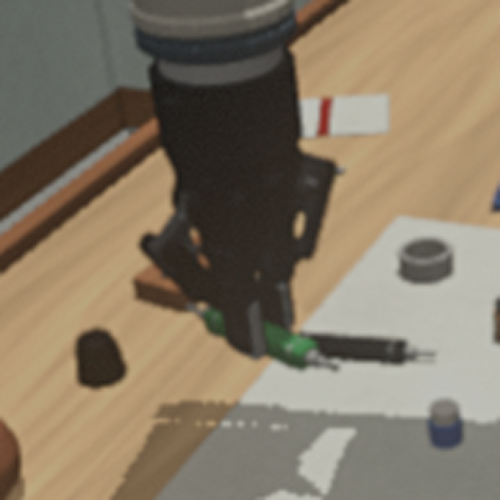

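The green tool is gripped near its middle, with the finger at (258,330) between handle ends 208 and 312. I'll carry it to the blue bar outline.

Request:
servo_tool([
  [10, [-4.8, -37.6, 0], [0, 0, -2]],
  [10, [-3.5, -37.7, 0], [0, 0, -2]],
  [10, [-2.2, -37.8, 0], [0, 0, -1.9]],
  [10, [-0.9, -37.9, 0], [0, 0, -2]],
  [10, [0.4, -37.9, 0], [0, 0, -1.9]],
  [10, [1.6, -37.8, 0], [0, 0, -2]],
  [10, [3, -37.8, 0], [0, 0, -1.9]],
  [10, [4.2, -37.6, 0], [0, 0, -2]],
])

```text
clock: 12.9
eef_pos: [577.1, -177.4, 90.9]
tcp_rot: [3.141, -0.002, 3.118]
contact_force: [0.2, -0.9, 0.5]
opening: 0.174
```

Request:
servo_tool([
  [10, [5.5, -37.5, 0], [0, 0, -1.9]],
  [10, [6.8, -37.3, 0], [0, 0, -2]],
  [10, [8.1, -37, 0], [0, 0, -1.9]],
  [10, [9.3, -36.7, 0], [0, 0, -2]],
  [10, [10.5, -36.4, 0], [0, 0, -1.9]],
  [10, [0, 0, 35], [0, 0, 0]],
  [10, [0, 0, 25], [0, 0, 0]],
  [10, [0, 0, 0], [0, 0, 0]],
])

```text
clock: 13.9
eef_pos: [543.7, -361.8, 29.0]
tcp_rot: [3.138, -0.004, -2.997]
contact_force: [0.2, -0.3, -0.4]
opening: 0.169
```

Run:
```python
from h import *
from plan import plan
S=sense();
for i in range(3):
    grab_frame("side"); S=sense(); print(S["eef_pos"].round(1),S["tcp_rot"].round(3))
    z=S["eef_pos"][2]-3
for r in find("side","green_tool",z): print(*r)
plan([(545.1,-363.2,7,.1446+np.pi,10,3)])
```

```text
[ 544.8 -362.4   30.7] [ 3.139e+00 -2.000e-03 -2.997e+00]
[ 545.7 -362.9   31.8] [ 3.141e+00 -1.000e-03 -2.997e+00]
[ 546.2 -363.2   32.6] [-3.141  0.    -2.997]
[ 5.45186741e+02 -3.66752664e+02  9.43343110e-02] 162 286.25 0.55
pose [ 546.5 -363.3   33. ] [-3.1408e+00  1.0000e-03 -2.9968e+00] q [-0.59  0.63  1.69  0.    0.82 -2.3 ] t 14.1
--
[10, [0.5, 0.1, 8.7], [0, 0, 0.0]],
[10, [0.4, 0.1, 8.7], [0, 0, 0.0]],
[10, [0.5, 0.1, 8.6], [0, 0, 0.0]],
```

Request:
servo_tool([
  [10, [0.5, 0, 12], [0, 0, 0]],
  [10, [0.4, 0, 9], [0, 0, 0]],
  [10, [0, 0, 4], [0, 0, 0]],
  [10, [0, 0, 0], [0, 0, 0]],
])

```text
clock: 14.6
eef_pos: [544.7, -363.0, 6.6]
tcp_rot: [3.141, -0.001, -2.997]
contact_force: [-0.8, 0.1, 0.1]
opening: 0.174
```

Run:
```python
from h import *
for i in range(2): grab_frame("side"); S=sense(); print(S["eef_pos"].round(1),S["tcp_rot"].round(3),S["contact_force"].round(1))
```

```text
[ 544.9 -363.2    6.9] [ 3.141 -0.    -2.997] [-0.7 -0.1 -0.1]
[ 545.1 -363.3    7.1] [-3.142  0.    -2.997] [-0.2  0.1 -0.7]
```

Request:
servo_tool([
  [10, [0, 0, 1], [0, 0, 0]],
  [10, [0, 0, 0], [0, 0, 0]],
  [26, [0, 0, 0], [0, 0, 0]],
  [28, [0, 0, 0], [0, 0, 0]],
  [28, [0, 0, -25], [0, 0, 0]],
  [28, [0, 0, -35], [0, 0, 0]],
  [60, [0, 0, -35], [0, 0, 0]],
  [60, [0, 0, 0], [0, 0, 0]],
])

```text
clock: 15.7
eef_pos: [546.7, -364.4, 104.3]
tcp_rot: [-3.138, 0.004, -2.997]
contact_force: [0.1, -1.1, -0.1]
opening: 0.698
```

```bash
python3 -c "
from plan import *
Y=.07+np.pi/2
plan([(636.8,-135,80,Y,60,10)])"
```

```text
pose [ 546.7 -364.4  104.3] [-3.1379  0.0041 -2.997 ] q [-0.59  0.53  1.66  0.    0.94 -2.31] t 15.7
--
[60, [-12.2, 21.4, 2.4], [0, 0, 9.4]],
[60, [-8.6, 23.1, 2.4], [0, 0, 9.4]],
[60, [-4.7, 24.2, 2.4], [0, 0, 9.4]],
[60, [-0.6, 24.6, 2.4], [0, 0, 9.4]],
[60, [3.4, 24.4, 2.4], [0, 0, 9.4]],
[60, [7.3, 23.5, 2.5], [0, 0, 9.5]],
[60, [11.1, 22.0, 2.4], [0, 0, 9.4]],
[60, [14.6, 19.9, 2.5], [0, 0, 9.5]],
--
[60, [17.6, 17.2, 2.4], [0, 0, 9.4]],
[60, [20.2, 14.2, 2.5], [0, 0, 9.5]],
```

Request:
servo_tool([
  [60, [-12.2, 21.4, 2.4], [0, 0, 9.4]],
  [60, [-8.6, 23.1, 2.4], [0, 0, 9.4]],
  [60, [-4.7, 24.2, 2.4], [0, 0, 9.4]],
  [60, [-0.6, 24.6, 2.4], [0, 0, 9.4]],
  [60, [3.4, 24.4, 2.4], [0, 0, 9.4]],
  [60, [7.3, 23.5, 2.5], [0, 0, 9.5]],
  [60, [11.1, 22, 2.4], [0, 0, 9.4]],
  [60, [14.6, 19.9, 2.5], [0, 0, 9.5]],
])

```text
clock: 16.7
eef_pos: [616.6, -178.8, 80.5]
tcp_rot: [-3.141, -0.001, 1.965]
contact_force: [1.3, -0.4, 0.1]
opening: 0.704
```

Request:
servo_tool([
  [60, [17.6, 17.2, 2.4], [0, 0, 9.4]],
  [60, [20.2, 14.2, 2.5], [0, 0, 9.5]],
  [60, [0, 0, 25], [0, 0, 0]],
  [60, [0, 0, 0], [0, 0, 0]],
  [60, [0, 0, 0], [0, 0, 0]],
])

```text
clock: 17.32
eef_pos: [634.8, -134.1, 51.7]
tcp_rot: [-3.141, -0.0, 1.64]
contact_force: [-0.0, 0.6, 0.8]
opening: 0.702
```

Run:
```python
from h import *
from plan import plan
np.set_printoptions(suppress=True,precision=2)
I={}
for c in("top","side"):
    im=I[c]=grab_frame(c)
    for n,z in(("green_tool",3),("cushion",3),("red_tool",0),("steel_ring",0)):
        for r in find(c,n,z): print(c,n,*r)
    print(tray(c,"blue_tray",im))
t,s=I["top"],I["side"]
cv2.imwrite("pics/a7.png",np.hstack([cv2.resize(t[140:300,380:540],(400,400),interpolation=cv2.INTER_CUBIC),cv2.resize(s[130:250,230:350],(400,400),interpolation=cv2.INTER_CUBIC)]))
plan([(636.8,-135,2,.07+np.pi/2,60,3)])
```

```text
top green_tool [ 585.78 -360.57    0.37] 47 506.3125 0.41
([(array([493.3, 204.5]), np.int32(43), array([ 602.4, -360.4]))], array([ 578.6, -379. ]))
side cushion [352.02  64.62   0.  ] 575 583.3125 0.91
side cushion [366.12 -30.7    0.  ] 438 471.3125 0.85
side cushion [ 501.2  -303.43    0.  ] 244 265.375 0.76
side cushion [ 370.31 -118.49    0.  ] 408 394.25 0.56
side red_tool [452.79 131.01   0.31] 531 710.4375 0.98
side steel_ring [ 637.77 -137.43    0.  ] 216 259.5625 0.68
([(array([314.7, 186.9]), np.int32(81), array([ 594.7, -304.1])), (array([322.7, 179.4]), np.int32(63), array([ 587.8, -354.2])), (array([358.5, 180.5]), np.int32(41), array([ 492. , -373.5])), (array([358.5, 193.6]), np.int32(16), array([ 474.5, -296.8]))], array([ 539.3, -322.5]))
pose [ 635.1 -133.9   51.9] [3.14 0.   1.64] q [-0.21  0.59  1.7   0.    0.85 -0.28] t 17.93
--
[60, [-0.4, 0.6, 16.6], [0, 0, -0.0]],
[60, [-0.4, 0.5, 16.6], [0, 0, -0.0]],
[60, [-0.5, 0.6, 16.7], [0, 0, -0.0]],
```

View pics/a7.png

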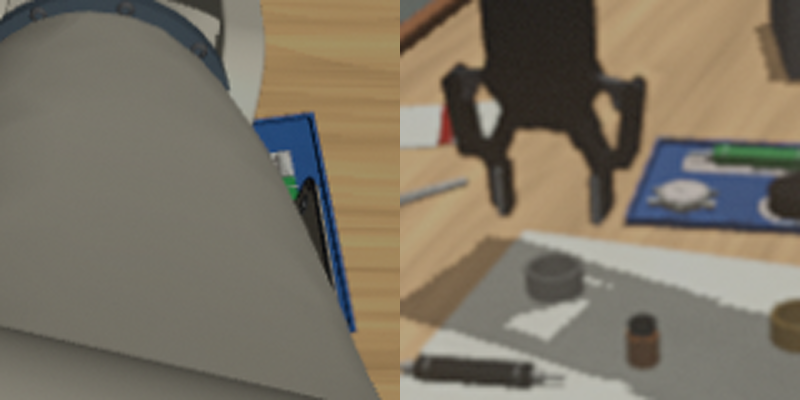

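In the side half the green tool at crop (757,155) lies on the bar in the blue tray. The gripper is over the steel ring at crop (555,277). I'll descend and grip.

Request:
servo_tool([
  [60, [-0.6, 0.6, 20], [0, 0, 0]],
  [60, [-0.4, 0.6, 18], [0, 0, 0]],
  [60, [-0.3, 0.5, 11], [0, 0, 0]],
  [34, [0, 0, 0], [0, 0, 0]],
  [34, [0, 0, 0], [0, 0, 0]],
  [34, [0, 0, 0], [0, 0, 0]],
  [34, [0, 0, -20], [0, 0, 0]],
  [34, [0, 0, -35], [0, 0, 0]],
])

```text
clock: 18.92
eef_pos: [636.2, -134.9, 58.7]
tcp_rot: [-3.14, -0.0, 1.64]
contact_force: [1.4, -0.9, 0.3]
opening: 0.474
```

Request:
servo_tool([
  [34, [0, 0, -35], [0, 0, 0]],
  [34, [0, 0, 0], [0, 0, 0]],
  [34, [0, 0, 0], [0, 0, 0]],
])

```text
clock: 19.3
eef_pos: [636.8, -135.0, 93.5]
tcp_rot: [3.141, 0.0, 1.64]
contact_force: [0.3, -0.0, -0.2]
opening: 0.474
```

Run:
```python
from h import *
from plan import plan
s=grab_frame("side"); print(sense()["opening"]*85.4)
# yellow tray from side, own choice by mask place
for d in trace("side","yellow_tray"):
    print(d["conf"],ori(d["mask"].astype(np.uint8))[0],d["mask"].sum())
H=np.zeros(s.shape[:2],np.uint8); cv2.fillConvexPoly(H,np.int32([[235,342],[347,350],[330,435],[195,412]]),1)
b=s.astype(int); w=((b.min(2)>110)&(b.max(2)-b.min(2)<60)&(H>0)).astype(np.uint8)
k,l,st,ce=cv2.connectedComponentsWithStats(w)
for i in 1+np.argsort(-st[1:,4])[:3]: print(ce[i],st[i,4],unproj("side",ce[i],3)[0,:2].round(1))
cv2.imwrite("pics/a8.png",np.hstack([cv2.resize(s[130:250,230:350],(400,400),interpolation=cv2.INTER_CUBIC),cv2.resize(w[330:440,190:350]*255,(550,400))[...,None].repeat(3,2)[:, :400]]))
plan([(419.5,360,95,.07+np.pi/2,34,14)])
```

```text
40.36429585993349
0.66 [273.80440843 389.3335947 ] 11478
[290.49453978 409.06318253] 1282 [417.8 361.6]
[281.79261125 366.42065491] 1191 [456.8 293.3]
[226.58333333 392.75      ] 12 [515.  362.8]
pose [ 636.1 -134.9   92.1] [-3.1402e+00 -4.0000e-04  1.6403e+00] q [-0.21  0.54  1.68  0.    0.92 -0.28] t 19.4
--
[34, [36.3, -13.0, -0.2], [0, 0, -0.0]],
[34, [36.3, -13.0, -0.2], [0, 0, -0.0]],
[34, [36.3, -13.0, -0.2], [0, 0, -0.0]],
[34, [36.3, -13.0, -0.2], [0, 0, -0.0]],
[34, [36.4, -13.0, -0.2], [0, 0, -0.0]],
[34, [36.3, -13.0, -0.2], [0, 0, -0.0]],
[34, [36.4, -13.0, -0.2], [0, 0, -0.0]],
[34, [36.3, -13.0, -0.2], [0, 0, -0.0]],
--
[34, [36.4, -12.9, -0.2], [0, 0, -0.0]],
[34, [36.3, -13.0, -0.2], [0, 0, -0.0]],
[34, [36.4, -12.9, -0.2], [0, 0, -0.0]],
[34, [36.3, -13.0, -0.2], [0, 0, -0.0]],
[34, [36.4, -12.9, -0.2], [0, 0, -0.0]],
[34, [36.3, -13.0, -0.3], [0, 0, -0.0]],
```

View pics/a8.png

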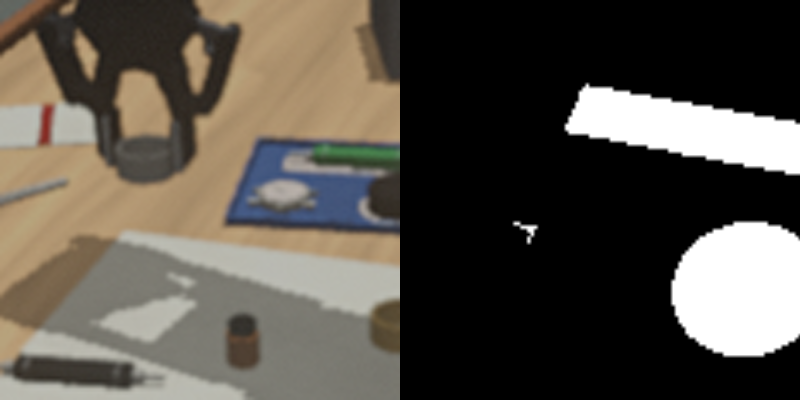

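The ring is held level at crop (145,155), and the side mask of the yellow outlines is clean. The yellow disc is at about (418.2,361.5) and the bar at about (457.5,294.2). I'll carry it over.

Request:
servo_tool([
  [34, [36.5, -13.1, 0], [0, 0, 0]],
  [34, [36.5, -13.1, 0], [0, 0, 0]],
  [34, [36.5, -13.1, 0], [0, 0, 0]],
  [34, [36.5, -13.1, 0], [0, 0, 0]],
  [34, [36.5, -13.1, 0], [0, 0, 0]],
  [34, [36.5, -13.1, 0], [0, 0, 0]],
  [34, [36.5, -13.1, 0], [0, 0, 0]],
  [34, [36.5, -13.1, 0], [0, 0, 0]],
])

```text
clock: 20.4
eef_pos: [510.8, 149.9, 91.9]
tcp_rot: [-3.14, 0.0, 1.64]
contact_force: [-0.8, -0.1, -0.8]
opening: 0.471
```

Request:
servo_tool([
  [34, [36.4, -13.1, 0], [0, 0, 0]],
  [34, [36.4, -13.1, 0], [0, 0, 0]],
  [34, [36.4, -13.1, 0], [0, 0, 0]],
  [34, [36.4, -13.1, 0], [0, 0, 0]],
  [34, [36.4, -13.1, 0], [0, 0, 0]],
  [34, [36.4, -13.1, 0], [0, 0, 0]],
  [34, [0, 0, 40], [0, 0, 0]],
  [34, [0, 0, 25], [0, 0, 0]],
])

```text
clock: 21.4
eef_pos: [417.1, 361.2, 25.6]
tcp_rot: [-3.14, 0.001, 1.642]
contact_force: [0.3, -1.2, -0.4]
opening: 0.471
```

Request:
servo_tool([
  [34, [0, 0, 0], [0, 0, 0]],
  [34, [0, 0, 0], [0, 0, 0]],
  [34, [0, 0, 0], [0, 0, 0]],
])

```text
clock: 21.78
eef_pos: [419.1, 361.8, 28.8]
tcp_rot: [3.14, -0.001, 1.64]
contact_force: [0.4, -0.1, -0.9]
opening: 0.471
```

Run:
```python
from h import *
from plan import plan
np.set_printoptions(suppress=True,precision=2)
t=grab_frame("top"); z=sense()["eef_pos"][2]-2
for n,zz in(("green_tool",3),("cushion",3)):
    for r in find("top",n,zz)[:2]: print(n,*r)
s=grab_frame("side")
for r in find("side","steel_ring",z): print(*r)
cv2.imwrite("pics/a9.png",np.hstack([cv2.resize(t[170:320,410:560],(400,400),interpolation=cv2.INTER_CUBIC),cv2.resize(s[300:450,190:340],(400,400),interpolation=cv2.INTER_CUBIC)]))
plan([(418.2,361.5,5.5,.065+np.pi/2,34,3)])
```

```text
green_tool [ 547.89 -362.88    0.14] 285 501.4375 0.76
green_tool [ 499.59 -296.83   -1.35] 474 427.5625 0.57
cushion [ 372.03 -119.15    0.  ] 507 512.9375 0.94
cushion [ 499.86 -296.01    0.  ] 502 527.0625 0.83
[419.16 362.86   0.  ] 803 952.5625 0.97
pose [418.7 361.5  28.3] [ 3.14 -0.    1.64] q [ 0.71  0.52  1.93 -0.    0.7   0.64] t 22.02
--
[34, [0.0, -0.2, 7.6], [0, 0, 0.1]],
[34, [0.0, -0.2, 7.6], [0, 0, 0.1]],
[34, [0.0, -0.1, 7.6], [0, 0, 0.0]],
```

View pics/a9.png

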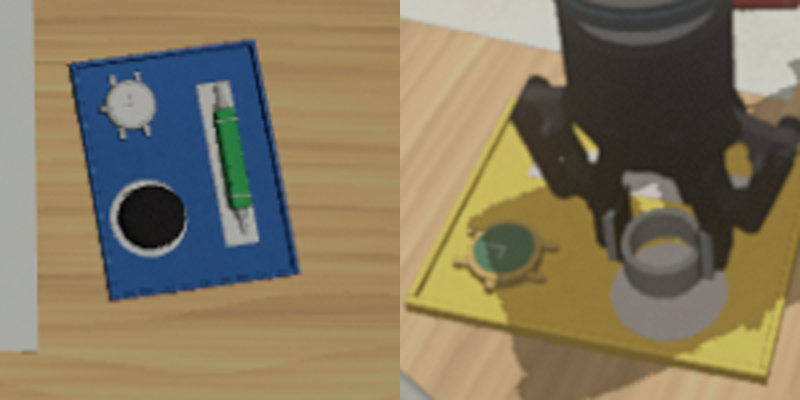

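In the left half the green tool lies on the bar, off by about 2 mm along and 1 mm across, and the cushion is on its disc. In the right half the ring at (660,252) is held just above the disc. I'll lower it.

Request:
servo_tool([
  [34, [0, -0.3, 11], [0, 0, 0.2]],
  [34, [0, -0.2, 8], [0, 0, 0]],
  [34, [0, 0, 3], [0, 0, 0]],
  [34, [0, 0, 0], [0, 0, 0]],
  [34, [0, 0, 0], [0, 0, 0]],
])

```text
clock: 22.65
eef_pos: [418.0, 361.4, 5.8]
tcp_rot: [3.141, -0.0, 1.637]
contact_force: [-0.1, -0.2, -0.6]
opening: 0.47
```

Run:
```python
from h import *
for i in range(2): grab_frame("side"); S=sense(); print(S["eef_pos"].round(1),S["tcp_rot"].round(3),S["contact_force"].round(1))
for r in find("side","red_tool"): print(*r)
```

```text
[418.1 361.5   5.9] [ 3.141 -0.     1.637] [ 0.1  1.1 -0.5]
[418.1 361.5   6. ] [ 3.141 -0.     1.637] [-0.   0.3 -0.3]
[4.31675669e+02 1.23932209e+02 2.86450631e-01] 251 710.8125 0.76
[ 4.56268345e+02 -1.23737518e+02  2.47806390e-01] 276 439.4375 0.29
```

Request:
servo_tool([
  [34, [0, 0, 0.7], [0, 0, 0]],
  [34, [0, 0, 0], [0, 0, 0]],
  [50, [0, 0, 0], [0, 0, 0]],
  [54, [0, 0, 0], [0, 0, 0]],
  [54, [0, 0, -20], [0, 0, 0]],
  [54, [0, 0, -35], [0, 0, 0]],
  [54, [0, 0, -35], [0, 0, 0]],
  [40, [0, 0, 0], [0, 0, 0]],
])

```text
clock: 23.8
eef_pos: [419.4, 362.6, 97.7]
tcp_rot: [3.138, -0.003, 1.637]
contact_force: [0.7, 0.7, -0.1]
opening: 0.47
```

```bash
python3 -c "
from plan import *
plan([(452.4,132.6,75,.32,40,8)])"
```

```text
pose [419.4 362.6  97.7] [ 3.1376e+00 -3.0000e-03  1.6368e+00] q [0.71 0.41 1.9  0.   0.83 0.64] t 23.8
--
[40, [-29.0, 2.2, 2.8], [0, 0, 9.4]],
[40, [-28.2, 6.9, 2.8], [0, 0, 9.4]],
[40, [-26.7, 11.4, 2.8], [0, 0, 9.4]],
[40, [-24.5, 15.6, 2.9], [0, 0, 9.4]],
[40, [-21.6, 19.4, 2.8], [0, 0, 9.5]],
[40, [-18.1, 22.8, 2.9], [0, 0, 9.4]],
[40, [-14.1, 25.4, 2.8], [0, 0, 9.5]],
[40, [-9.7, 27.3, 2.9], [0, 0, 9.4]],
```

Request:
servo_tool([
  [40, [-29, 2.2, 2.8], [0, 0, 9.4]],
  [40, [-28.2, 6.9, 2.8], [0, 0, 9.4]],
  [40, [-26.7, 11.4, 2.8], [0, 0, 9.4]],
  [40, [-24.5, 15.6, 2.9], [0, 0, 9.4]],
  [40, [-21.6, 19.4, 2.8], [0, 0, 9.5]],
  [40, [-18.1, 22.8, 2.9], [0, 0, 9.4]],
  [40, [-14.1, 25.4, 2.8], [0, 0, 9.5]],
  [40, [-9.7, 27.3, 2.9], [0, 0, 9.4]],
])

```text
clock: 24.8
eef_pos: [450.3, 130.3, 71.4]
tcp_rot: [-3.142, 0.001, 0.316]
contact_force: [-0.4, -0.4, 0.2]
opening: 0.469
```

Request:
servo_tool([
  [40, [0, 0, 33], [0, 0, 0]],
  [40, [0, 0, 0], [0, 0, 0]],
  [40, [0, 0, 0], [0, 0, 0]],
])

```text
clock: 25.18
eef_pos: [450.7, 131.5, 39.4]
tcp_rot: [-3.142, 0.001, 0.321]
contact_force: [-0.1, 0.4, 1.1]
opening: 0.469
```

Run:
```python
from h import *
from plan import plan
np.set_printoptions(suppress=True,precision=2)
t=grab_frame("top"); s=grab_frame("side")
for c in("side","top"):
  for n,zz in(("steel_ring",3),("red_tool",0)):
    for r in find(c,n,zz)[:2]: print(c,n,*r)
cv2.imwrite("pics/a10.png",np.hstack([cv2.resize(t[200:350,100:250],(400,400),interpolation=cv2.INTER_CUBIC),cv2.resize(s[230:430,190:390],(400,400),interpolation=cv2.INTER_CUBIC)]))
plan([(452.4,132.6,3,.32,40,3)])
```

```text
side steel_ring [417.06 363.01   0.  ] 910 918.3125 0.91
side red_tool [454.97 131.19   0.31] 524 710.1875 0.94
pose [451.3 131.7  40. ] [ 3.14 -0.    0.32] q [0.28 0.41 2.1  0.   0.63 1.53] t 25.48
--
[40, [0.5, -0.2, 12.3], [0, 0, 0.0]],
[40, [0.4, -0.1, 12.3], [0, 0, 0.0]],
[40, [0.5, -0.2, 12.4], [0, 0, 0.1]],
```

View pics/a10.png

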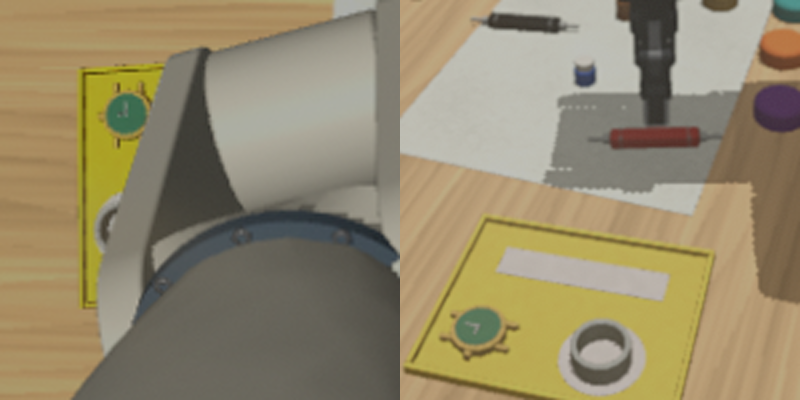

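The ring sits central on the yellow disc (within 1.5 mm by the side fit), and the gripper is over the red handle's middle at (655,137). I'll grip.

Request:
servo_tool([
  [40, [0.9, -0.2, 15], [0, 0, 0]],
  [40, [0.7, -0.2, 13], [0, 0, 0]],
  [40, [0, 0, 9], [0, 0, 0]],
  [10, [0, 0, 0], [0, 0, 0]],
  [10, [0, 0, 0], [0, 0, 0]],
  [10, [0, 0, 0], [0, 0, 0]],
  [10, [0, 0, -15], [0, 0, 0]],
  [10, [0, 0, -35], [0, 0, 0]],
])

```text
clock: 26.48
eef_pos: [451.4, 132.0, 52.9]
tcp_rot: [-3.142, 0.002, 0.321]
contact_force: [1.3, 0.0, 0.5]
opening: 0.177
```

Request:
servo_tool([
  [10, [0, 0, -30], [0, 0, 0]],
  [10, [0, 0, 0], [0, 0, 0]],
  [10, [0, 0, 0], [0, 0, 0]],
])

```text
clock: 26.85
eef_pos: [452.2, 132.2, 82.7]
tcp_rot: [3.142, -0.001, 0.321]
contact_force: [0.6, -0.1, -0.6]
opening: 0.174
```

```bash
python3 -c "
from plan import *
plan([(457.5,294.2,83,.065,10,6)])"
```

```text
pose [452.2 132.2  82.7] [ 3.1416e+00 -6.0000e-04  3.2080e-01] q [0.28 0.33 2.08 0.   0.73 1.53] t 26.85
--
[10, [9.4, -25.3, -0.1], [0, 0, 2.4]],
[10, [8.3, -25.7, -0.0], [0, 0, 2.5]],
[10, [7.1, -26.1, -0.1], [0, 0, 2.4]],
[10, [6.0, -26.3, -0.0], [0, 0, 2.5]],
[10, [4.9, -26.6, -0.1], [0, 0, 2.4]],
[10, [3.8, -26.7, -0.0], [0, 0, 2.5]],
```

Request:
servo_tool([
  [10, [9.4, -25.3, 0], [0, 0, 2.4]],
  [10, [8.3, -25.7, 0], [0, 0, 2.5]],
  [10, [7.1, -26.1, 0], [0, 0, 2.4]],
  [10, [6, -26.3, 0], [0, 0, 2.5]],
  [10, [4.9, -26.6, 0], [0, 0, 2.4]],
  [10, [3.8, -26.7, 0], [0, 0, 2.5]],
  [10, [0, 0, 30], [0, 0, 0]],
  [10, [0, 0, 25], [0, 0, 0]],
])

```text
clock: 27.85
eef_pos: [456.7, 294.1, 25.6]
tcp_rot: [3.141, 0.002, 0.065]
contact_force: [0.1, -0.8, -0.1]
opening: 0.174
```

Request:
servo_tool([
  [10, [0, 0, 0], [0, 0, 0]],
  [10, [0, 0, 0], [0, 0, 0]],
  [10, [0, 0, 0], [0, 0, 0]],
])

```text
clock: 28.22
eef_pos: [458.1, 294.4, 28.2]
tcp_rot: [-3.141, -0.001, 0.064]
contact_force: [-0.3, 0.8, -0.2]
opening: 0.169
```

Run:
```python
from h import *
from plan import plan
np.set_printoptions(suppress=True,precision=2)
s=grab_frame("side"); z=sense()["eef_pos"][2]-3
for r in find("side","red_tool",z)[:2]: print(*r)
cv2.imwrite("pics/a11.png",cv2.resize(s[300:450,190:360],(680,600),interpolation=cv2.INTER_CUBIC))
plan([(457.5,294.2,6.3,.065,10,3)])
```

```text
[454.43 293.33   0.1 ] 425 1035.6875 0.83
pose [458.1 294.4  28.2] [-3.14 -0.    0.06] q [0.57 0.51 1.95 0.   0.68 2.08] t 28.32
--
[10, [-0.2, 0.1, 7.3], [0, 0, -0.0]],
[10, [-0.2, 0.0, 7.3], [0, 0, -0.0]],
[10, [-0.2, 0.1, 7.3], [0, 0, -0.1]],
```

View pics/a11.png

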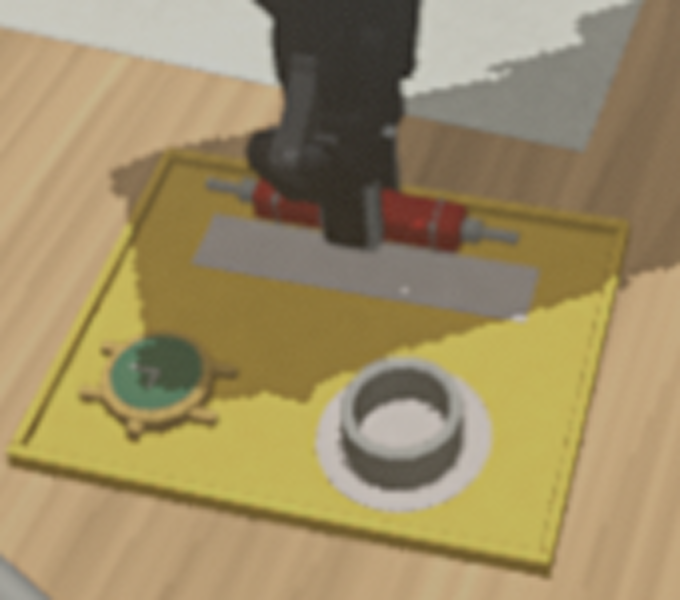

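The red tool, with tips at (207,185) and (519,238), is parallel to the bar and centred above it. I'll lower, release and retreat.

Request:
servo_tool([
  [10, [-0.3, 0.1, 11], [0, 0, 0]],
  [10, [-0.2, 0, 8], [0, 0, 0]],
  [10, [0, 0, 3], [0, 0, 0]],
  [10, [0, 0, 0], [0, 0, 0]],
  [10, [0, 0, 0.3], [0, 0, 0]],
])

```text
clock: 28.95
eef_pos: [457.0, 294.0, 4.9]
tcp_rot: [3.142, 0.0, 0.064]
contact_force: [-0.6, 0.2, 2.9]
opening: 0.173
```

Request:
servo_tool([
  [10, [0, 0, 0], [0, 0, 0]],
  [26, [0, 0, 0], [0, 0, 0]],
  [28, [0, 0, 0], [0, 0, 0]],
  [28, [0, 0, -25], [0, 0, 0]],
  [28, [0, 0, -40], [0, 0, 0]],
  [28, [0, 0, -50], [0, 0, 0]],
  [28, [0, 0, -50], [0, 0, 0]],
  [28, [0, 0, -30], [0, 0, 0]],
])

```text
clock: 29.95
eef_pos: [457.8, 294.5, 202.9]
tcp_rot: [-3.14, -0.003, 0.064]
contact_force: [-0.4, 0.4, 0.5]
opening: 0.328
```

```bash
python3 -c "
from plan import *
plan([(430,0,230,.065,28,7),(300,-480,230,.065,28,9)])"
```

```text
pose [457.8 294.5 202.9] [-3.1401e+00 -2.7000e-03  6.4300e-02] q [ 0.57  0.26  1.84 -0.    1.04  2.08] t 29.95
--
[28, [-6.7, 41.7, -3.9], [0, 0, -0.0]],
[28, [-6.7, 41.7, -3.9], [0, 0, -0.0]],
[28, [-6.6, 41.7, -3.9], [0, 0, -0.0]],
[28, [-6.7, 41.7, -3.9], [0, 0, -0.0]],
[28, [-6.6, 41.8, -3.8], [0, 0, -0.0]],
[28, [-6.7, 41.7, -3.9], [0, 0, -0.0]],
[28, [-6.6, 41.8, -3.8], [0, 0, -0.0]],
[28, [-17.8, 52.3, -0.0], [0, 0, -0.0]],
--
[28, [-17.8, 52.3, -0.0], [0, 0, -0.0]],
[28, [-17.9, 52.3, -0.0], [0, 0, -0.0]],
[28, [-17.8, 52.3, -0.0], [0, 0, -0.0]],
[28, [-17.9, 52.3, -0.0], [0, 0, -0.0]],
[28, [-17.8, 52.3, -0.0], [0, 0, -0.0]],
[28, [-17.9, 52.3, -0.0], [0, 0, -0.0]],
[28, [-17.8, 52.3, -0.0], [0, 0, -0.0]],
[28, [-17.9, 52.2, -0.0], [0, 0, -0.0]],
```

Request:
servo_tool([
  [28, [-6.7, 41.7, -4], [0, 0, 0]],
  [28, [-6.7, 41.7, -4], [0, 0, 0]],
  [28, [-6.7, 41.7, -4], [0, 0, 0]],
  [28, [-6.7, 41.7, -4], [0, 0, 0]],
  [28, [-6.7, 41.7, -4], [0, 0, 0]],
  [28, [-6.7, 41.7, -4], [0, 0, 0]],
  [28, [-6.7, 41.7, -4], [0, 0, 0]],
  [28, [-17.8, 52.3, 0], [0, 0, 0]],
])

```text
clock: 30.95
eef_pos: [415.0, -54.8, 228.6]
tcp_rot: [3.141, -0.002, 0.065]
contact_force: [0.6, -0.4, 0.2]
opening: 0.329
```

Request:
servo_tool([
  [28, [-17.8, 52.3, 0], [0, 0, 0]],
  [28, [-17.8, 52.3, 0], [0, 0, 0]],
  [28, [-17.8, 52.3, 0], [0, 0, 0]],
  [28, [-17.8, 52.3, 0], [0, 0, 0]],
  [28, [-17.8, 52.3, 0], [0, 0, 0]],
  [28, [-17.8, 52.3, 0], [0, 0, 0]],
  [28, [-17.8, 52.3, 0], [0, 0, 0]],
  [28, [-17.8, 52.3, 0], [0, 0, 0]],
])

```text
clock: 31.95
eef_pos: [298.5, -482.0, 228.1]
tcp_rot: [3.141, -0.0, 0.064]
contact_force: [2.2, 0.3, 0.1]
opening: 0.331
```

Run:
```python
from h import *
np.set_printoptions(suppress=True,precision=2)
t=grab_frame("top")
for c in("top","side"):
  if c=="side": grab_frame(c)
  for n in MOD:
    for r in find(c,n,0 if "brass" in n or "black" in n or "pot" in n else 3)[:2]: print(c,n,*r)
cv2.imwrite("pics/a12.png",cv2.resize(t[150:340,120:530],None,fx=1.9,fy=1.9,interpolation=cv2.INTER_CUBIC))
```

```text
top cushion [366.88 -31.21   0.  ] 447 498.3125 0.82
top cushion [ 371.77 -118.35    0.  ] 489 513.75 0.8
top steel_ring [418.49 365.16   0.  ] 419 393.1875 0.64
top brass_ring [ 454.47 -114.13    0.  ] 311 361.875 0.72
top green_tool [ 548.35 -362.69    0.14] 398 500.125 0.61
top red_tool [461.61 295.51   0.06] 323 484.3125 0.78
top black_tool [642.79  -7.79   0.14] 327 383.9375 0.8
top oil_pot [ 453.25 -113.96    0.  ] 349 119.625 0.21
top grease_pot [544.55  63.51   0.  ] 97 118.3125 0.62
side cushion [352.37  65.02   0.  ] 559 584.75 0.87
side cushion [367.04 -30.71   0.  ] 456 469.75 0.76
side steel_ring [416.98 363.22   0.  ] 880 921.1875 0.6
side steel_ring [641.08  -4.51   0.  ] 349 330.25 0.42
side brass_ring [ 455.53 -119.89    0.  ] 292 298.625 0.85
side green_tool [ 548.82 -369.5     0.18] 241 287.0625 0.51
side red_tool [458.32 292.53   0.07] 736 980.1875 0.81
side black_tool [645.47 -11.73   0.14] 321 454.8125 0.56
side oil_pot [547.2  -62.52   0.  ] 147 177.0625 0.55
side grease_pot [545.92  61.04   0.  ] 152 187.0625 0.63
```

View pics/a12.png

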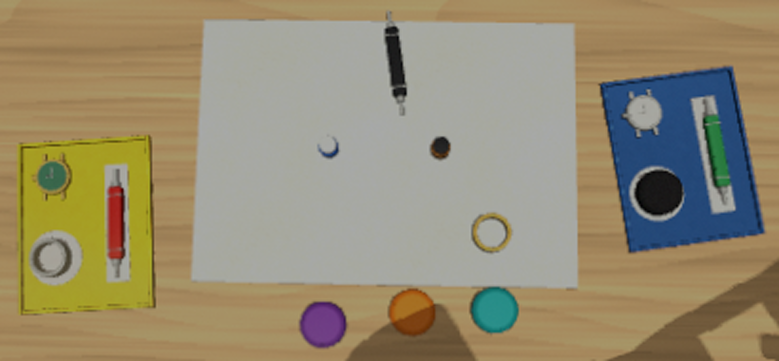

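The final picture shows all four pieces on their outlines:
- **Blue tray:** cushion at (659,193) and green tool at (716,152).
- **Yellow tray:** steel ring at (54,257) and red tool at (116,222).
- **Left in place:** brass ring (491,232), black tool (395,62) and pots (328,146) and (440,147) are unmoved.

The offsets are about 1–3 mm, inside the outlines, so I'm handing in.

```bash
python3 -c "
from rig import *
print(sign_off(), sense()['clock'])"
```

```text
the job is handed in; nothing more can be done
the job is handed in; nothing more can be done
```

I made up both trays in the order you gave and handed the job in at about 33 s. The blue tray has the cushion and the green tool, and the yellow tray has the steel ring and the red tool. The arm was parked clear of everything.

- **Placement:** In the last picture each piece lies on its outline. The cushion is about 1 mm off centre by its last clear fit, taken before the ring was moved. The ring is 2–3 mm off, and the two tools sit about 2–3 mm along their bars. I judged these small enough to leave.
- **Left alone:** The brass ring, black tool and both pots fit within about 3 mm of their starting positions, no more than the measuring noise.
- **Checks that disagreed or failed:**
  - The two cameras differ by up to about 4 mm in y on the bench, so I worked from averages.
  - The last side view put the green tool about 5 mm across its bar, where the top view said 1 mm. I trusted the closer top view.
  - In the final check the network reported the orange, purple and turquoise pucks as the cushion, and the top view mistook the brass ring for the oil pot. I confirmed the cushion and the oil pot by eye in the final picture.

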